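# Salt shaker through the flap of the recycling bin

### The job

The small glass salt shaker with the grey top is worn out and goes into the recycling. Pick it up and, keeping hold of it, push it down through the sprung flap in the top of the recycling bin until it is well inside; then let go, so that it drops in and the flap closes behind it. Leave the wooden pepper mill standing where it is.

Things in the scene. Friction and masses are not known exactly. Their poses are not given: they have to be found in the camera images.
- salt_shaker: Small round salt shaker: clear glass, grey in its lower half, rounded grey top; upright on the worktop, 90 mm high, 44 mm diameter up to 70 mm, the top 34 mm; about 150 g. Origin: centre of underside, z up. Stands right of the bin in one of four places of a rough square, the others holding the pepper mill, a jar (74 mm wide, 92 high) and a garlic bulb (53 mm); centres at least 120 mm apart.
- bin: Fixed counter-top recycling bin: steel box, black lid frame, 186 (its x) by 206 (y) by 220 mm high. Origin: centre of underside, z up. The lid's opening, x -55 to +55, y -75 to +75 mm, is filled by the flap, 3 mm below the lid's top. Hollow: 172 by 192 mm inside, floor at 6 mm, free room under the frame. It stands left of the shaker, turned up to 30 degrees.
- flap (a joint): Angle of the grey flap: 0 shut, 1.4 rad hanging into the bin. Hinge along the bin's y at bin x = +55, z = 215 mm; reaches 107 mm to -x, free edge swings down. A light spring (0.05 N m) shuts it again. An upright shaker with its axis at bin x = -15 mm passes the free edge when its underside is about 95 mm below the lid's top; let go there it drops in.
- pepper_mill: Turned wooden pepper mill with a small metal knob, 150 mm high, 58 mm in diameter, standing loose on the worktop. Not to be moved. Origin: centre of its underside, z up.
There are look-alikes about, which are no part of the job. Leave any purple or yellow look-alike of the salt_shaker alone.

How it is judged:
By the outcome, as a careful person would: the job done as asked, in the order asked, and still so for the second after the job is handed in, with the robot touching nothing.
It also fails if it takes over 42 s, if anything falls off the work surface, if the arm or the gripper's body presses on something with over 40 N, if the wrist force passes 120 N, or if a joint passes its speed limit or range.

### The arm

A 7-joint arm with a two-finger parallel gripper is mounted at the origin on a cart in front of the work surface, level with it; the furniture and walls round the work are solid. World frame = base frame: x ahead of the robot, y to its left, z up, the work surface at z = 0. Lengths are in mm, angles in rad, forces in N, time in s.
With the tool pointing down it reaches from about 350 to 900 mm from the base axis. Payload 7.2 kg.
Tool frame: the origin (TCP) lies midway between the tips of the shut fingers; the grasp point (between the pads) lies 19 mm behind it (env.grip_depth is the distance from the TCP to the grasp point, in mm); z points along the fingers, y is the line along which they close (so a half turn about z gives the same grasp; the last joint's range is limited). The gripper opens to 85 mm and grips with 20 to 120 N. Pads are 22 mm wide; open, the fingers measure 114 mm over their backs; the gripper's body (76 mm by 85 mm) begins 54 mm behind the grasp point. The pads swing forward as they close: fully open they stand 13 mm farther back than shut.
Start: joints at [1.243, 0.411, -0.013, 1.596, 0.006, 1.134, -0.082], TCP at [160.542, -604.032, 231.297] pointing down, gripper open.
Joint ranges: [-2.95, 2.95], [-0.29, 1.99], [-1.47, 1.44], [0.14, 2.54], [-1.03, 4.17], [0.13, 1.85], [-2.86, 2.86]. Speed limits (rad/s): [2.39, 2.39, 3.01, 3.01, 3.14, 3.14, 3.14].

### API

Orientations are given as a rotation vector (axis times angle).
In Python, from workcell import env gives the robot as it stands. Calls block until the motion is done:
- env.move_to(position, orientation): joint-space move of the TCP to a pose.
- env.move_l(position, attitude=None, v=150, f_stop=None): straight line of the TCP; attitude=None keeps the orientation; v is the mean speed in mm/s. With f_stop (N) it stops when the force on the tool has changed by that much, and returns True; else False.
- env.set_joints(angles): joint-space move.
- env.move_gripper(opening, effort=None): finger opening in mm; effort is the grip in N (None keeps the last); returns when the fingers have stopped.
- env.sleep(seconds).
- env.inverse_kinematics(position, orientation): joint angles nearest the present ones, or None.
- env.observe(): the state.
- env.grab_frame(name): name is "scene" or "top" or "wrist"; returns the picture (480x640x3 uint8, blue, green, red); there is no depth.
- env.camera_model(name): a dict with "fx", "fy", "cx", "cy" (pixels), "dist_coeffs" ([k1, k2, p1, p2, k3] as OpenCV has them; the pictures are not rectified), "pose" (4x4, takes a point from camera to world coordinates); the wrist camera has in their place "hand_eye" (4x4, takes a point from camera to tool coordinates, whose origin is the TCP and whose axes are the flange's). Camera axes: x right, y up, looking along -z (the intrinsics and any distortion apply to the point x, -y, -z); pixel columns grow to the right and rows downward; lengths in mm; the calibration is good to about 2 mm. A picture is of the moment at which its call begins: read the wrist's pose just before it. camera_model takes no time and is no camera call.
A pose or a line that the arm cannot do raises env.IKError and nothing moves.
- env.job_done(): hands the job in; it is judged then, once.
The state is a dict: "time": time; "q": joint angles; "joint_vel": joint speeds; "joint_torque": joint torques, N m; "position": TCP position; "tcp_rot": TCP orientation; "force": force on the tool from outside, world axes, zero at the start; "torque": the same for the moment, N m; "opening": finger opening in mm; "finger_force": force on a finger pad.
Only numpy, scipy, OpenCV 4.12 (cv2) and the standard library are available. Lean on these libraries where they do the work, as an engineer would, in place of code of your own. Each camera call takes 0.05 s, during which the arm holds its last target. There are 200 camera calls.

## Working session

There is one attempt and no reset: what is moved stays moved. The work goes in short steps, each a Python script; the robot and the scene stay as the last script left them, time stands still between calls to the robot, and variables do not carry over. Pictures are saved under pics/ and viewed, at most 10 in all, crops included, and the job is handed in when it is done.

```bash
mkdir -p pics
python3 - <<'E'
from workcell import env
import cv2,numpy as np
for n in("scene","top"):
    cv2.imwrite(f"pics/{n}0.png",env.grab_frame(n)); m=env.camera_model(n); print(n,{k:np.round(v,3).tolist() for k,v in m.items()})
o=env.observe();print(o["time"],o["position"],o["tcp_rot"],o["opening"])
print(env.camera_model("wrist")["hand_eye"])
E
```

```text
scene {'fx': 524.739, 'fy': 524.739, 'cx': 321.882, 'cy': 234.592, 'dist_coeffs': [0.001, 0.0, 0.0, 0.0, 0.0], 'pose': [[0.908, 0.31, -0.281, 240.85], [-0.418, 0.694, -0.587, -547.514], [0.013, 0.65, 0.759, 892.725], [0.0, 0.0, 0.0, 1.0]]}
top {'fx': 496.229, 'fy': 496.229, 'cx': 319.027, 'cy': 236.177, 'dist_coeffs': [-0.014, 0.0, 0.0, 0.0, 0.0], 'pose': [[0.25, 0.945, -0.209, 288.994], [-0.968, 0.245, -0.051, -57.776], [0.003, 0.215, 0.977, 1181.827], [0.0, 0.0, 0.0, 1.0]]}
0.1 [ 160.42892175 -603.58055309  230.53551295] [-3.11365677e+00 -4.06832374e-01  4.29971946e-04] 85.20409028768069
[[ 2.38660402e-04  9.54957305e-01  2.96743137e-01  7.75170960e+01]
 [ 9.99999948e-01 -1.64008669e-04 -2.76465074e-04  3.44689067e-01]
 [-2.15343895e-04  2.96743188e-01 -9.54957294e-01 -1.41901016e+02]
 [ 0.00000000e+00  0.00000000e+00  0.00000000e+00  1.00000000e+00]]
```

View pics/scene0.png

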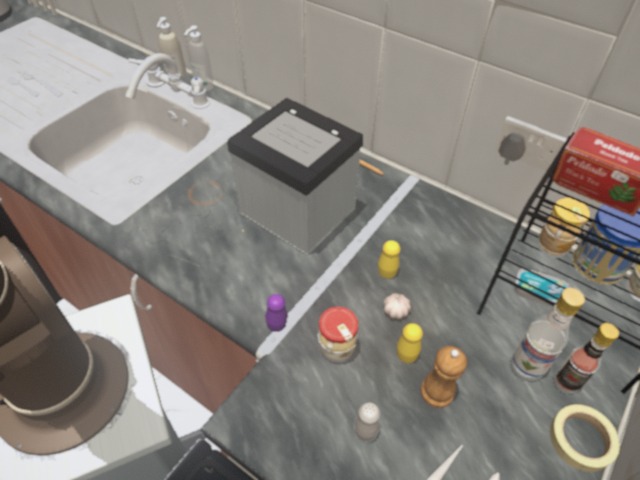

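View pics/top0.png

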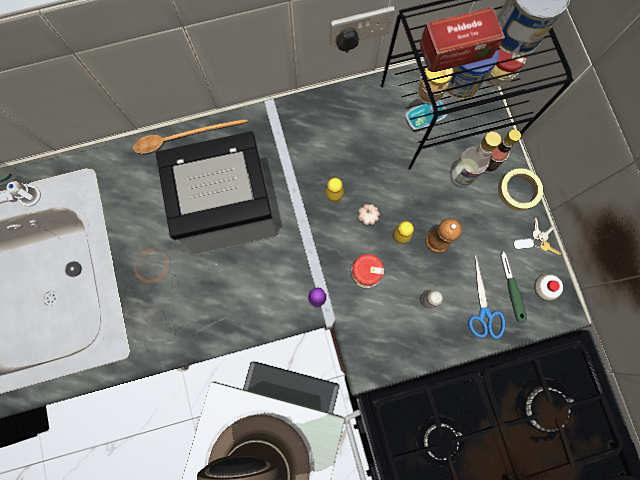

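The scene view shows the shaker at about (368,420) and the mill at (442,375). In the top view the shaker is at (432,298) and the mill at (443,235). The flap is around (213,182), with its hinges on the wall side, which is bin +x. Next I'll measure the flap and the shaker.

```bash
cat > h.py <<'E'
from workcell import env
import cv2,numpy as np
from scipy.spatial.transform import Rotation as R
def rays(m,uv,T=None):
    T=m["pose"] if T is None else T
    K=np.array([[m["fx"],0,m["cx"]],[0,m["fy"],m["cy"]],[0,0,1]])
    p=cv2.undistortPoints(np.float64(uv).reshape(-1,1,2),K,np.float64(m["dist_coeffs"])).reshape(-1,2)
    d=np.c_[p[:,0],-p[:,1],-np.ones(len(p))]@T[:3,:3].T
    return T[:3,3],d
def plane(m,uv,z,T=None):
    o,d=rays(m,uv,T); return o+d*((z-o[2])/d[:,2])[:,None]
E
python3 - <<'E'
from h import *
t=cv2.imread("pics/top0.png");s=cv2.imread("pics/scene0.png")
mt=env.camera_model("top");ms=env.camera_model("scene")
for n,im,m,c in(("top",t,mt,(213,182)),("scene",s,ms,(290,137))):
    g=cv2.inRange(cv2.cvtColor(im,cv2.COLOR_BGR2GRAY),110,255)
    _,lab=cv2.connectedComponents(g)
    x,y=c;v=np.bincount(lab[y-15:y+15,x-15:x+15].ravel());v[0]=0
    cs,_=cv2.findContours((lab==v.argmax()).astype('u1'),cv2.RETR_EXTERNAL,cv2.CHAIN_APPROX_NONE)
    P=plane(m,max(cs,key=len)[:,0,:],217)
    print(n,cv2.minAreaRect(P[:,:2].astype('f4')))
a=plane(ms,[(369,411)],75);b=plane(mt,[(434,297)],75)
print(a,b, "mill knob",plane(ms,[(454,352)],145),plane(mt,[(454,226)],145),"jar",plane(mt,[(368,270)],90),"hinges",plane(mt,[(180,160),(235,148)],220))
cv2.imwrite("pics/crop.png",np.hstack([cv2.resize(t[260:330,395:465],None,fx=5,fy=5),cv2.resize(s[385:455,335:405],None,fx=5,fy=5)]))
E
```

```text
top ((550.0009155273438, 231.3414764404297), (105.4146957397461, 148.7936553955078), 27.520709991455078)
scene ((556.7796630859375, 234.1243896484375), (124.12977600097656, 149.05618286132812), 27.544708251953125)
[[ 457.00346757 -282.86494776   75.        ]] [[ 455.72326372 -282.84637448   75.        ]] mill knob [[ 605.8728109  -276.80523126  145.        ]] [[ 605.45181321 -279.59525493  145.        ]] jar [[ 475.41229118 -125.52208902   90.        ]] hinges [[578.33803507 308.92548356 220.        ]
 [631.86253482 206.95729549 220.        ]]
```

View pics/crop.png

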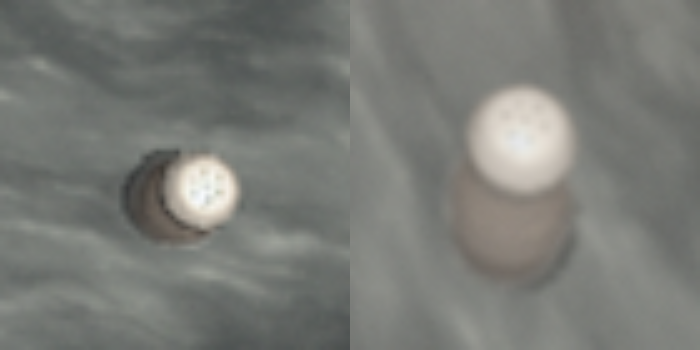

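The crop puts the cap centre at top (435,298) and scene (369.4,413), so the shaker is near (456,-283). The bin is at about (549,231) with a yaw of 27.5°, and the measured sizes match those given. I'll move above the shaker and look from close by.

```bash
cat >> h.py <<'E'
yaw=np.radians(27.5);c,s=np.cos(yaw),np.sin(yaw)
ROT=R.from_matrix(np.array([[c,s,0],[s,-c,0],[0,0,-1]])).as_rotvec()  # columns: x=(c,s),y=(s,-c)
E
python3 - <<'E'
from h import *
q=env.inverse_kinematics([456,-284,210],ROT);print(np.round(q,2))
for p in([456,-284,37],[456,-284,330],[535.7,224,330],[535.7,224,154]):
    print(p,np.round(env.inverse_kinematics(p,ROT),2))
env.move_to([456,-284,210],ROT)
o=env.observe();im=env.grab_frame("wrist");print(o["time"],o["position"])
T=np.eye(4);T[:3,:3]=R.from_rotvec(o["tcp_rot"]).as_matrix();T[:3,3]=o["position"];T=T@env.camera_model("wrist")["hand_eye"]
np.save("T.npy",T);cv2.imwrite("pics/w0.png",im)
E
```

```text
[ 0.67  0.3  -0.26  1.82  0.09  1.03 -0.71]
[456, -284, 37] [ 0.65  0.53 -0.24  1.97  0.19  0.67 -0.8 ]
[456, -284, 330] [ 0.68  0.21 -0.26  1.65  0.05  1.29 -0.68]
[535.7, 224, 330] [ 0.26  0.46 -1.06  1.52  0.4   1.4  -1.91]
[535.7, 224, 154] [ 0.15  0.57 -0.87  1.75  0.49  1.06 -1.99]
1.7 [ 455.33312412 -285.5477389   210.01367846]
```

View pics/w0.png

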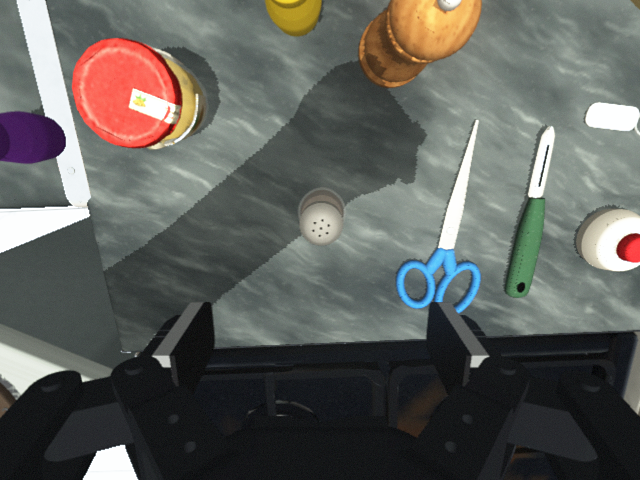

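The wrist view shows the shaker's cap with its holes centred at (321,228). The jar and the mill are both well clear of the fingers. Next I'll refine the position and grasp.

Run:
```python
from h import *
T=np.load("T.npy");m=env.camera_model("wrist")
P=plane(m,[(321,228)],90,T)[0];P2=plane(m,[(321,223)],78,T)[0];print(P,P2)
X=(P+P2)/2
assert np.hypot(X[0]-456,X[1]+284)<10
env.move_l([X[0],X[1],37],ROT,v=120)
env.move_gripper(20,effort=40)
o=env.observe();print(o["time"],o["position"],o["opening"],o["finger_force"],o["force"])
env.move_l([X[0],X[1],330],v=200)
o=env.observe();print(o["time"],o["position"],o["opening"],o["finger_force"],o["force"])
cv2.imwrite("pics/w1.png",env.grab_frame("wrist"))
```

```text
[ 458.33222645 -285.74246961   90.        ] [ 458.87438724 -285.50607322   78.        ]
3.8667 [ 458.69772513 -285.42466929   37.64893052] 36.781998573855894 39.28547426825389 [-1.26793261  0.94138036  7.06403823]
5.4833 [ 458.13710784 -285.45039123  328.90685957] 36.79588016159264 39.60735880304128 [-0.02067321 -0.35487822 -1.39357545]
```

View pics/w1.png

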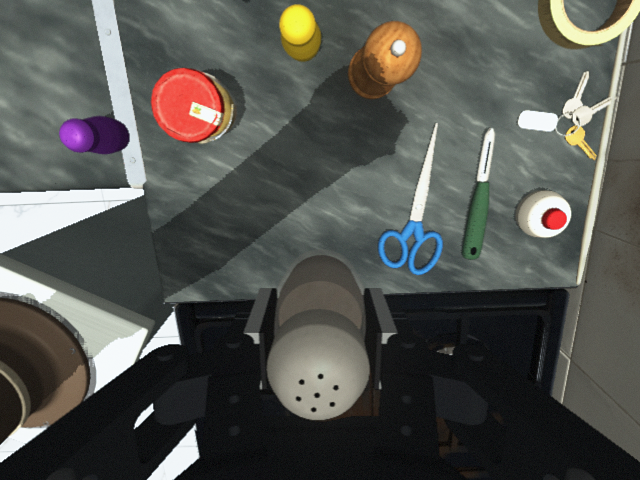

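The shaker is held upright between the pads, with the cap holes at (319,391), and the wrist force change matches its weight. I'll check its offset in the hand, then go above the bin and take a look.

Run:
```python
from h import *
m=env.camera_model("wrist")
for z in(48,53,58): print(plane(m,[(319,391)],-z,m["hand_eye"])[0])
b=np.array([549,231.]);t=b-15*np.array([c,s]);print(t)
env.move_to([t[0],t[1],330],ROT)
o=env.observe();im=env.grab_frame("wrist");print(o["time"],o["position"],o["opening"],o["q"])
T=np.eye(4);T[:3,:3]=R.from_rotvec(o["tcp_rot"]).as_matrix();T[:3,3]=o["position"];T=T@m["hand_eye"];np.save("T2.npy",T)
cv2.imwrite("pics/w2.png",im)
```

```text
[ -1.76072136   0.40890921 -48.        ]
[  2.45458814   0.42330348 -53.        ]
[  6.66989764   0.43769775 -58.        ]
[535.6948375 224.0737708]
7.4 [536.30311688 222.6677451  329.84441362] 36.856855230459225 [ 0.05752768  0.35282298 -0.71678036  1.52929904  0.23556394  1.34805359
 -1.77383215]
```

View pics/w2.png

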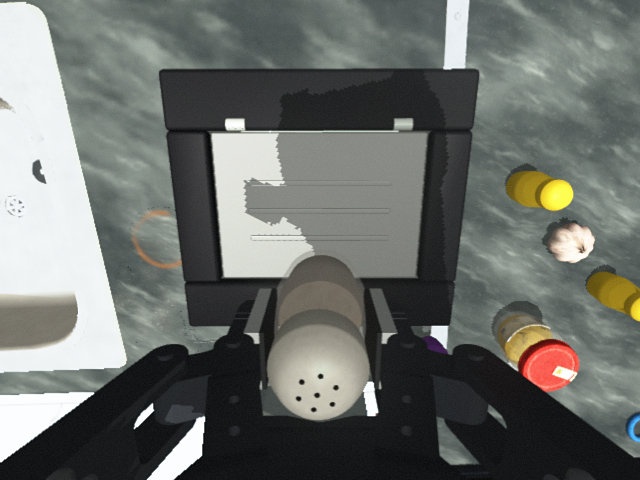

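The wrist view shows the flap corners at about (211,132), (430,132), (420,278) and (217,278), and the lid's outer corners at (160,70), (478,70), (454,326) and (187,326). From these I'll compute the bin pose.

Run:
```python
from h import *
m=env.camera_model("wrist");T=np.load("T2.npy")
A=np.array([[c,s],[-s,c]])
for n,uv,z in(("flap",[(211,132),(430,132),(420,278),(217,278)],217),("lid",[(160,70),(478,70),(454,326),(187,326)],220)):
    P=plane(m,uv,z,T)[:,:2];print(n,P.mean(0),"rel tcp target(bin axes)\n",np.round((P-[535.7,224.07])@A.T,1))
```

```text
flap [552.86043101 230.73429103] rel tcp target(bin axes)
 [[ 71.4  70.4]
 [ 71.2 -76.1]
 [-34.9 -77.8]
 [-34.5  75.4]]
lid [552.31932066 230.1213245 ] rel tcp target(bin axes)
 [[ 109.2   98.4]
 [ 108.9 -102.3]
 [ -74.2 -106.7]
 [ -73.7  101.3]]
```

The wrist measurement agrees with the earlier one to within about 2 mm. I'll shift the target by (+2,-2) in bin axes and push down.

Run:
```python
from h import *
t=np.array([535.7,224.07])+2*np.array([c,s])-2*np.array([-s,c]);print(t)
env.move_gripper(20,effort=60)
env.move_l([t[0],t[1],270],ROT,v=120)
z0=env.observe()["force"]
st=env.move_l([t[0],t[1],153],v=70,f_stop=25)
o=env.observe();print(st,o["time"],o["position"],o["opening"],o["force"]-z0)
cv2.imwrite("pics/w3.png",np.hstack([cv2.resize(env.grab_frame("wrist"),(400,300)),cv2.resize(env.grab_frame("scene")[60:300,180:500],(400,300))]))
```

```text
[538.39751889 223.21947556]
False 10.1417 [538.43237783 223.23103479 153.26664488] 35.944354728474934 [-1.0870199  -0.24025525 -0.38158697]
```

View pics/w3.png

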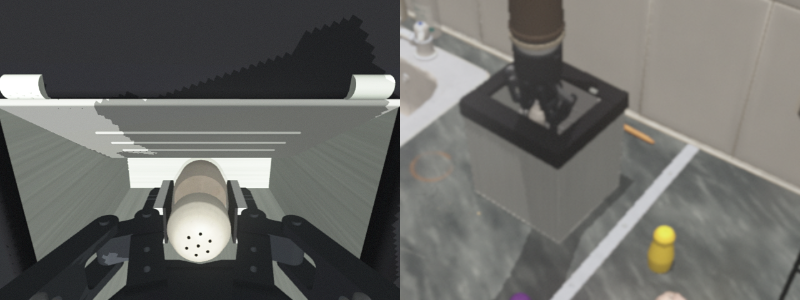

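The shaker is inside with the flap hanging behind it, and its underside is about 104 mm below the lid's top. I'll release it and withdraw.

Run:
```python
from h import *
env.move_gripper(80)
env.sleep(0.8)
o=env.observe();print(o["time"],o["opening"],o["force"])
p=o["position"];st=env.move_l([p[0],p[1],340],v=110,f_stop=30)
env.sleep(0.5)
o=env.observe();print(st,o["time"],o["position"],o["force"])
w=env.grab_frame("wrist");cv2.imwrite("pics/w4.png",np.hstack([cv2.resize(w,(400,300)),cv2.resize(env.grab_frame("scene"),(400,300))]))
```

```text
11.5417 80.00951077240806 [-0.27896648 -0.36800576  0.65038412]
False 13.8917 [538.40797435 223.17839002 340.0002835 ] [-0.15994261 -0.1280345   0.72360841]
```

View pics/w4.png

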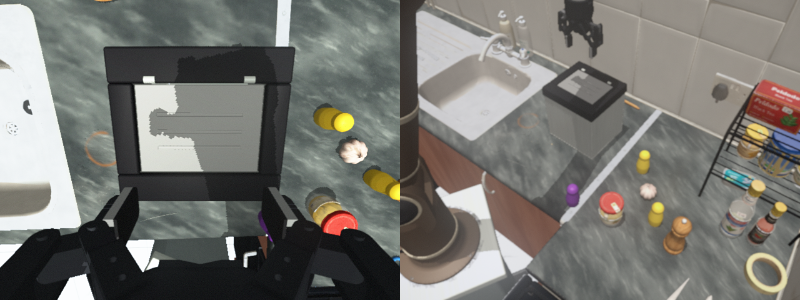

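The gripper is empty, the flap is shut, the shaker is gone from the worktop, and the mill still stands where it was.

```bash
python3 -c "
from workcell import env
print(env.job_done())"
```

```text
the job is handed in; nothing more can be done
None
```

The salt shaker was pushed through the flap and dropped into the recycling bin, the flap closed behind it, the pepper mill was not moved, and the job was handed in at about 14 s.

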